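# Set the end-shake of a count wheel with its thumbscrew

### The job

Lift the dust cover off the wheel stand and stand it mouth down on the cork mat, wholly on it and without dropping it. Then turn the stand's thumbscrew clockwise until it seats, back it off a quarter turn so the wheel has its end-shake, and finish while still holding the screw there between the fingers. Leave everything else on the bench where it is.

Things in the scene. Friction and masses are not known exactly. Their poses are not given: they have to be found in the camera images.
- stand: steel test stand bolted to the bench: base 110 x 100 x 12 mm, two pillars 14 mm thick at x = +-42 mm, a flat bridge 100 x 70 mm (x by y) whose top is 80 mm above the bench, and a notched brass wheel held between base and bridge. Origin: centre of the underside; the thumbscrew stands upright on this vertical axis, on top of the bridge. It cannot move.
- screw (a joint): angle of the brass thumbscrew in rad, a vertical hinge. It GROWS when turned clockwise seen from above (tightening). Range 0 to 2.2: at 2.2 it is seated, a hard stop. Starts somewhere between 0.3 and 1.4. Stays where it is left (friction about 0.06 N m); it does not rise or sink. At value 0 the wing lies along the stand's x axis.
- screw_grip (a point): point on the thumbscrew's axis at the height to grip, 29 mm above the bridge's top (109 mm above the bench). The wing is an upright flat bar 36 mm long (the point's own x axis, turning with the screw), 10 mm thick (its y axis), spanning 12 to 40 mm above the bridge; below it is a 24 mm wide, 5 mm tall collar on a 12 mm shank. At the start it is hidden under the cover.
- cover: loose sheet-metal dust cover standing mouth down on the bridge, over the thumbscrew: a round cup 56 mm across outside (50 inside), 49 mm tall, with a turned maple knob on top, 28 mm across between 69 and 81 mm above the cover's mouth, narrowing to an 18 mm neck at 49 to 57 mm; overall 85 mm tall, 60 to 130 g. Origin: centre of the mouth (its underside), z up. It must rise 45 mm to clear the screw.
- mat: square cork mat 140 x 140 mm, 4 mm thick, fixed to the bench; origin at the centre of its underside, x and y along its sides.
- jar: green glass jar with metal lid, 66 mm across, 95 mm tall (bystander; origin at its underside). Leave it alone.
- count_wheel: loose notched brass wheel, about 69 mm across, 5 mm thick with a 10 mm tall hub, lying flat (bystander; origin at its underside). Leave it alone.
- trunk_knob: loose turned maple door knob, 42 mm across, 45 mm tall, standing (bystander; origin at its underside). Leave it alone.
- hammer_tail: flat steel L-shaped bar, 95 mm long, 8 mm thick, lying between stand and mat (bystander; origin at its underside). Leave it alone.
- screwdriver: screwdriver with dark wooden handle, lying (bystander; origin at its underside). Leave it alone.
- tray: small open metal tray, 90 x 70 x 28 mm (bystander; origin at its underside). Leave it alone.
- spool: brass spool, 40 mm across, 30 mm tall, standing (bystander; origin at its underside). Leave it alone.
Things that resemble listed ones, but are neither listed nor needed, are in the scene too. Leave any purple look-alike of the cover alone.

How it is judged:
By the outcome, as a careful person would: the job done as asked, in the order asked, and still so for the second after the job is handed in, while the arm keeps its last pose, push and grip.
It also fails if it takes over 64 s, if anything falls off the work surface, if the arm or the gripper's body presses on something with over 40 N, if the wrist force passes 120 N, or if a joint passes its speed limit or range.

### The arm

A 6-joint arm with a two-finger parallel gripper is mounted at the origin on the work surface. World frame = base frame: x ahead of the robot, y to its left, z up, the work surface at z = 0. Lengths are in mm, angles in rad, forces in N, time in s.
With the tool pointing down it reaches from about 375 to 825 mm from the base axis. Payload 5.5 kg.
Tool frame: the origin (TCP) lies on the centre line of the jaws, within the pads' length; the fingertips stand 17 mm ahead of it and the grasp point (between the pads) lies 2 mm behind it; z points along the fingers, y is the direction in which the jaws open and shut (so a half turn about z gives the same grasp; the last joint's range is limited). The gripper opens to 85 mm and grips with 20 to 120 N. Pads are 22 mm wide; open, the fingers measure 114 mm over their backs; the gripper's body (76 mm by 85 mm) begins 54 mm behind the grasp point. The pads swing forward as they close: fully open they stand 13 mm farther back than shut.
Start: joints at [1.235, 0.314, -0.047, 1.21, 0, 1.571], TCP at [197.711, 566.485, 248.299] pointing down, gripper open.
Joint ranges: [-2.67, 2.67], [-0.69, 1.73], [-1.03, 1.25], [-2.08, 2.16], [-1.42, 1.45], [-3.14, 3.14]. Speed limits (rad/s): [2.39, 2.39, 3.01, 3.14, 3.14, 3.14].

### API

Orientations are given as a rotation vector (axis times angle).
In Python, from cell import robot gives the robot as it stands.
- The arm moves only by the shell command python3 -m creep 'ROWS' [FORCE]. ROWS is JSON, a list that holds one entry, the list of rows, each a list of 7 numbers: the shift along the tool's x, y, z in mm, then the turn, a rotation vector about the tool's x, y, z in rad, then the gripper's target within -1 to 1 (shut at 1, half-way at 0, fully open at -1). A call has exactly 8 rows; each row shifts and turns the commanded pose from where the row before left it, along the tool's axes as they then stand; what a row does not reach is not made up. A row lasts 1/10 s, in which the tool goes at most 50 mm and 8.59 degrees, less where a joint would pass 70% of its speed; a pose out of reach is approached as far as the arm can. A call with a gripper value outside its range is refused whole. The fingers move at their own pace and stop on an object; FORCE is the grip in N (left out, the last holds). Time passes only in rows, so rows that do not move let the fingers close, or fill a call up. It gives the time, the measured TCP pose, the force and the opening at its end, in the units of the state.
- robot.get_obs(): the state, without advancing time (a new reading comes with each control period).
- robot.capture(name): name is "scene" or "top" or "wrist"; returns (picture, depth): 480x640x3 uint8, red, green, blue; 480x640 float32, mm along the optical axis (not along the pixel's ray), 0 where there is no reading.
- robot.camera_model(name): a dict with "camera_matrix" (3x3 intrinsics, pixels), "world_from_camera" (4x4, takes a point from camera to world coordinates). Camera axes: x right, y up, looking along -z (the intrinsics and any distortion apply to the point x, -y, -z); pixel columns grow to the right and rows downward; lengths in mm; the calibration is good to about 2 mm. A picture is of the moment at which its call begins: read the wrist's pose just before it. camera_model takes no time and is no camera call; for the wrist camera it gives the pose at the moment of the call.
- robot.sign_off(): hands the job in, once; it reports no verdict.
Trained networks look in the newest picture that a camera, given by its name, has taken for a name from the list of things; names that differ only in an ending like _2 or _b are one class to them, and where a whole thing is asked for, a point or a joint stands for the part that bears it (a point fixed in the world has none). Each returns a list of dicts, best first, with "conf" (0 to 1); they miss things now and then, are a little off and sometimes report something else, mostly with a low value. They report only what shows in the picture. A call takes as long as a camera call. They do not tell look-alikes from the thing itself.
- robot.find_in(target, camera): "position" ([column, row] in pixels, amid what is visible of it).
The state is a dict: "t": time; "qpos": joint angles; "dq": joint speeds; "tau": joint torques, N m; "position": TCP position; "tcp_rot": TCP orientation; "wrist_force": force on the tool from outside, world axes, zero at the start; "ft_torque": the same for the moment, N m; "finger_gap": finger opening in mm.
Only numpy, scipy, OpenCV 4.12 (cv2) and the standard library are available. Lean on these libraries where they do the work, as an engineer would, in place of code of your own. Each camera call takes 0.05 s, during which the arm holds its last target.

## Working session

There is one attempt and no reset: what is moved stays moved. The work goes in short steps, Python scripts to look and compute and a shell command to move; the robot and the scene stay as the last step left them, time stands still between calls to the robot, and variables do not carry over. Pictures are saved under pics/ and viewed, and the job is handed in when it is done.

```bash
ls; mkdir -p pics; python3 - <<'E'
from cell import robot
import cv2
o=robot.get_obs(); print(o)
for n in ("scene","top"):
    p,d=robot.capture(n); cv2.imwrite(f"pics/{n}0.png",p[:,:,::-1])
    import numpy as np; np.save(f"pics/{n}0.npy",d)
    for t in ("cover","mat","stand"):
        print(n,t,robot.find_in(t,n))
    print(robot.camera_model(n))
E
```

```text
pics
{'t': 0.0, 'qpos': array([ 1.23499769e+00,  3.14205866e-01, -4.81046323e-02,  1.21022365e+00,
       -8.74628355e-06,  1.57083141e+00]), 'dq': array([ 5.48833145e-04, -2.04986147e-04, -4.70617910e-04, -1.98846702e-03,
       -9.04194560e-05, -1.59930532e-03]), 'tau': array([-1.64317455e-03, -5.39589608e+01,  3.39747798e+01,  1.95669592e-02,
       -1.05945960e-04,  1.98781015e-05]), 'position': array([197.52744836, 565.94567422, 247.43544375]), 'tcp_rot': array([-5.25003538e-01, -3.09712741e+00,  2.69344567e-03]), 'wrist_force': array([ 0.14745568, -0.31025157,  0.30027075]), 'ft_torque': array([0.02526661, 0.04531941, 0.01754185]), 'finger_gap': 85.49645571995377}
scene cover [{'position': [309.6, 199.3], 'conf': 0.93}, {'position': [332.9, 209.9], 'conf': 0.56}]
scene mat [{'position': [373.6, 296.6], 'conf': 0.73}]
scene stand [{'position': [306.8, 225.1], 'conf': 0.6}]
{'camera_matrix': array([[604.95040418,   0.        , 322.45559125],
       [  0.        , 604.95040418, 243.80457426],
       [  0.        ,   0.        ,   1.        ]]), 'world_from_camera': array([[-8.3183
[... 369 characters left out ...]
onf': 0.83}, {'position': [418.1, 337.3], 'conf': 0.72}]
top mat [{'position': [235.5, 269.3], 'conf': 0.77}]
top stand [{'position': [394.0, 288.1], 'conf': 0.56}]
{'camera_matrix': array([[471.65858203,   0.        , 320.83997019],
       [  0.        , 471.65858203, 246.93133321],
       [  0.        ,   0.        ,   1.        ]]), 'world_from_camera': array([[ 2.38903730e-02,  9.89497776e-01, -1.42560165e-01,
         4.33669219e+02],
       [-9.99588411e-01,  2.13777053e-02, -1.91312076e-02,
        -2.05650146e+01],
       [-1.58826782e-02,  1.42958541e-01,  9.89601231e-01,
         1.05340658e+03],
       [ 0.00000000e+00,  0.00000000e+00,  0.00000000e+00,
         1.00000000e+00]])}
```

View pics/scene0.png

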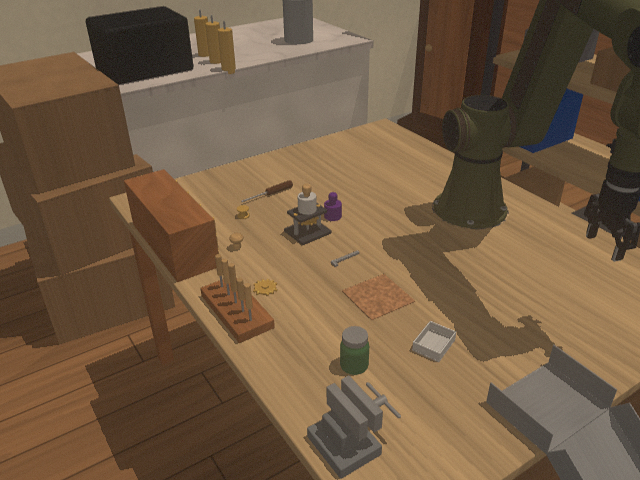

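View pics/top0.png

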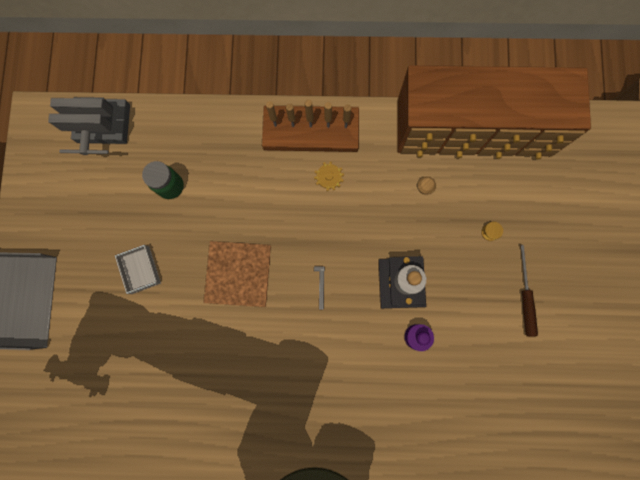

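The scene and top pictures show these candidates for the cover:
- A white cup with a maple knob, on the stand: top (411,279), scene (307,200). This is the one I want.
- The purple look-alike on the bench beside it: top (420,337), scene (333,207).

The loose maple knob at top (427,185) also resembles its knob. Next I'll measure and take close crops.

```bash
cat > h.py <<'E'
import numpy as np, cv2
from scipy.spatial.transform import Rotation as R
def cloud(d,m):
    K=m["camera_matrix"];T=m["world_from_camera"]
    v,u=np.mgrid[0:480,0:640]
    x=(u-K[0,2])/K[0,0]*d; y=(v-K[1,2])/K[1,1]*d
    P=np.stack([x,-y,-d],-1)@T[:3,:3].T+T[:3,3]
    P[d<=0]=np.nan
    return P
def proj(p,m):
    K=m["camera_matrix"];T=m["world_from_camera"]
    q=(np.asarray(p,float)-T[:3,3])@T[:3,:3]
    return np.stack([K[0,2]+K[0,0]*q[...,0]/-q[...,2],K[1,2]-K[1,1]*q[...,1]/-q[...,2]],-1)
E
python3 - <<'E'
from h import *
from cell import robot
d=np.load("pics/top0.npy");m=robot.camera_model("top");P=cloud(d,m);im=cv2.imread("pics/top0.png")
# cover
def reg(u0,u1,v0,v1,z0,z1):
    q=P[v0:v1,u0:u1].reshape(-1,3);return q[(q[:,2]>z0)&(q[:,2]<z1)]
for n,a in dict(knobtop=(395,430,255,300,158,175),cuptop=(390,430,255,300,122,138),bridge=(375,432,245,315,74,88),base=(375,432,245,315,6,18)).items():
    q=reg(*a)
    if len(q)<4: print(n,len(q));continue
    r=cv2.minAreaRect(q[:,:2].astype(np.float32));print(n,len(q),q.mean(0).round(1),r)
hsv=cv2.cvtColor(im,cv2.COLOR_BGR2HSV)
# mat by z
q=reg(190,285,230,320,2.2,8);print("mat",len(q),cv2.minAreaRect(q[:,:2].astype(np.float32)),q[:,2].mean())
q=reg(190,285,230,320,-5,8);print(np.percentile(q[:,2],[5,50,95]))
ms=cv2.inRange(hsv,(3,100,60),(13,255,255));ms[:, :195]=0;ms[:,280:]=0;ms[:230]=0;ms[320:]=0
c=max(cv2.findContours(ms,0,2)[0],key=cv2.contourArea);r=cv2.minAreaRect(c);b=cv2.boxPoints(r);print(r)
K=m["camera_matrix"];T=m["world_from_camera"]
w=[]
for u,v in b:
    ray=T[:3,:3]@np.array([(u-K[0,2])/K[0,0],-(v-K[1,2])/K[1,1],-1]);s=(4-T[2,3])/ray[2];w.append(T[:3,3]+s*ray)
w=np.array(w);print(w.round(1),w.mean(0),np.linalg.norm(w-np.roll(w,1,0),axis=1))
print(P[279,413],P[272,412],P[337,420])
c=np.hstack([cv2.resize(im[240:360,360:480],(400,400),interpolation=2),cv2.resize(cv2.imread("pics/scene0.png")[170:250,270:350],(400,400),interpolation=2)]);cv2.imwrite("pics/crop0.png",c)
E
```

```text
knobtop 166 [ 507.8 -180.   164.2] ((508.1721496582031, -180.04368591308594), (26.213069915771484, 25.5092830657959), 42.64672088623047)
cuptop 464 [ 507.  -178.4  129.5] ((508.11175537109375, -180.84828186035156), (54.59304428100586, 54.72942352294922), 29.04852294921875)
bridge 963 [ 507.6 -175.6   80.6] ((509.4209899902344, -180.081787109375), (99.94705200195312, 70.19955444335938), 2.9047908782958984)
base 643 [ 500.2 -151.7   12.4] ((509.2746276855469, -185.2466278076172), (108.48959350585938, 112.71144104003906), 1.4438525438308716)
mat 4102 ((520.123046875, 187.23159790039062), (199.98788452148438, 215.486328125), 1.3778005838394165) 4.407889537483596
[-2.08124492  2.11235015  6.54889378]
((237.20452880859375, 273.6482238769531), (61.42039108276367, 61.8968620300293), 4.969740867614746)
[[456.2 256.3   4. ]
 [594.9 252.3   4. ]
 [585.7 113.3   4. ]
 [447.7 119.7   4. ]] [521.10414865 185.40339495   4.        ] [136.80436588 138.76295876 139.38710694 138.1839595 ]
[ 504.47787818 -177.88974075  165.60886851] [ 517.62794246 -176.08152444  165.52100774] [ 394.41453446 -205.67606642   85.40928557]
```

View pics/crop0.png

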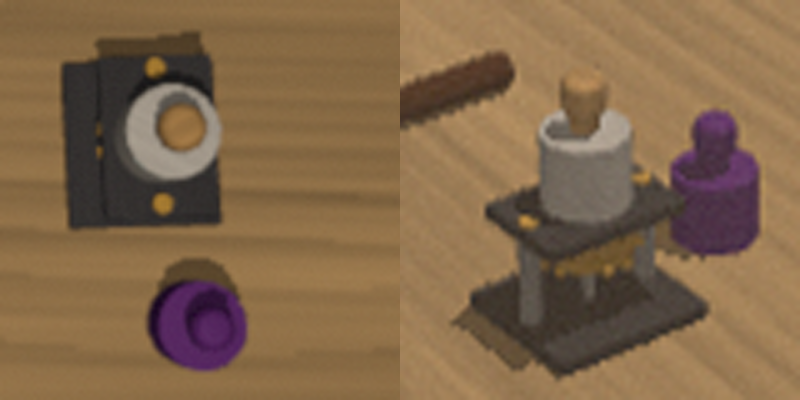

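The crops show a white-grey cup with a maple knob standing on the stand, left panel (180,125). The purple cup is a separate thing on the bench, so the choice is confirmed. The measured heights fit the given sizes: knob top 164–165, cup top 129.5, bridge 80.6. The cover's axis is at about (508.5, -180).

```bash
cat >> h.py <<'E'
def to_tool(target,o):
    Rm=R.from_rotvec(o["tcp_rot"]).as_matrix()
    return Rm.T@(np.asarray(target,float)-o["position"])
def yawx(o):
    Rm=R.from_rotvec(o["tcp_rot"]).as_matrix(); return np.arctan2(Rm[1,0],Rm[0,0])
E
python3 - <<'E'
from h import *
from cell import robot
o=robot.get_obs();print(to_tool([508.5,-180,230],o),yawx(o))
print(to_tool([508.5,-180,230],o)/20)
E
```

```text
[-539.42911141 -602.27763886   18.32018685] 2.8057475290756044
[-26.97145557 -30.11388194   0.91600934]
```

```bash
python3 -m creep '[[[-22,-25,0,0,0,0,-1],[-22,-25,0,0,0,0,-1],[-22,-25,0,0,0,0,-1],[-22,-25,0,0,0,0,-1],[-22,-25,0,0,0,0,-1],[-22,-25,0,0,0,0,-1],[-22,-25,0,0,0,0,-1],[-22,-25,0,0,0,0,-1]]]' 50; python3 -m creep '[[[-22,-25,0,0,0,0,-1],[-22,-25,0,0,0,0,-1],[-22,-25,0,0,0,0,-1],[-22,-25,0,0,0,0,-1],[-22,-25,0,0,0,0,-1],[-22,-25,0,0,0,0,-1],[-22,-25,0,0,0,0,-1],[-22,-25,0,0,0,0,-1]]]'
python3 - <<'E'
from h import *
from cell import robot
o=robot.get_obs();print(o["position"],to_tool([508.5,-180,230],o))
E
```

```text
t: 1.2
position: [298.3, 318.4, 248.5]
tcp_rot: [0.524, 3.097, 0.001]
wrist_force: [0.7, 0.2, -0.9]
finger_gap: 85.1
t: 2.0
position: [398.6, 71.5, 248.6]
tcp_rot: [0.525, 3.097, 0.001]
wrist_force: [1.3, 0.4, 0.4]
finger_gap: 85.3
[398.63852571  71.51415809 248.58898516] [-186.60079058 -201.26529374   18.62503993]
```

```bash
python3 -m creep '[[[-25,-27,0,0,0,0,-1],[-25,-27,0,0,0,0,-1],[-25,-27,0,0,0,0,-1],[-25,-27,0,0,0,0,-1],[-25,-27,0,0,0,0,-1],[-25,-27,0,0,0,0,-1],[-25,-27,0,0,0,0,-1],[-11,-12,0,0,0,0,-1]]]'
python3 - <<'E'
from h import *
from cell import robot
o=robot.get_obs();print(o["position"],o["qpos"],to_tool([508.5,-180,230],o))
m=robot.camera_model("wrist")
p,d=robot.capture("wrist");cv2.imwrite("pics/w1.png",p[:,:,::-1]);P=cloud(d,m)
for a in ((158,175),(122,135),(75,86)):
    k=(P[...,2]>a[0])&(P[...,2]<a[1])&(np.hypot(P[...,0]-508,P[...,1]+180)<75)
    q=P[k]
    if len(q)>5:print(a,len(q),cv2.minAreaRect(q[:,:2].astype(np.float32)),np.median(q[:,2]))
E
```

```text
t: 2.8
position: [508.6, -180.9, 248.2]
tcp_rot: [0.528, 3.096, -0.001]
wrist_force: [0.1, -0.5, 0.1]
finger_gap: 85.2
[ 508.56021473 -180.85853579  248.1850941 ] [-3.41369412e-01  1.99623593e-01 -1.95655201e-01  1.17469769e+00
 -5.34580267e-04 -3.31441660e-03] [ 0.3564189   0.79974407 18.18438154]
(158, 175) 1862 ((508.2300720214844, -181.381103515625), (26.929645538330078, 27.28481101989746), 71.72000885009766) 165.3752661826325
(122, 135) 3887 ((508.29803466796875, -181.1717529296875), (55.00867462158203, 55.275089263916016), 68.54750061035156) 130.07810402687
(75, 86) 5810 ((509.60748291015625, -180.87095642089844), (100.29106903076172, 69.96642303466797), 3.083016872406006) 81.14229350498584
```

View pics/w1.png

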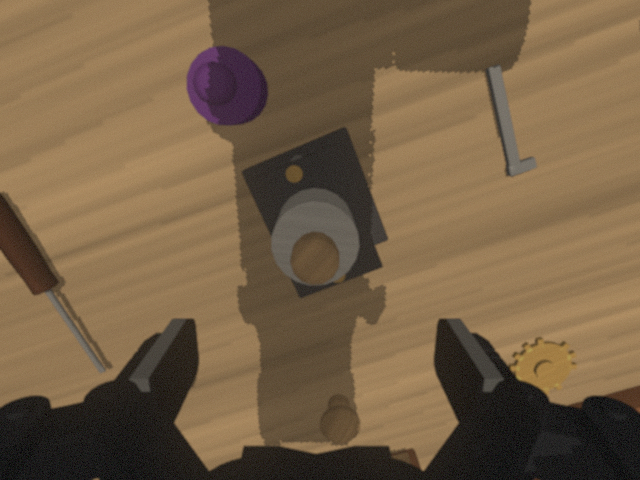

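The wrist picture shows the white cover with its maple knob (315,255) centred between the open jaws. The purple look-alike is off to one side at (225,85). Cover axis is (508.3, -181.2), stand (509.5, -180.8) with a yaw of about 3.0°. I'll go down onto the knob.

```bash
python3 -m creep '[[[0,0,20,0,0,0,-1],[0,0,20,0,0,0,-0.6],[0,0,20,0,0,0,-0.3],[0,0,15,0,0,0,-0.1],[0,0,10,0,0,0,0],[0,0,8.5,0,0,0,0],[0,0,0,0,0,0,0],[0,0,0,0,0,0,0]]]' 50
python3 - <<'E'
from h import *
from cell import robot
o=robot.get_obs();print(o["position"],to_tool([508.3,-181.2,154.5],o))
E
```

```text
t: 3.65
position: [507.9, -178.1, 155.3]
tcp_rot: [0.525, 3.097, -0.0]
wrist_force: [0.6, 0.7, -0.6]
finger_gap: 42.6
[ 507.87054063 -178.12751014  155.28298907] [-1.417046   -2.7596717   0.78351382]
```

```bash
python3 -m creep '[[[0,0,0,0,0,0,1],[0,0,0,0,0,0,1],[0,0,0,0,0,0,1],[0,0,0,0,0,0,1],[0,0,0,0,0,0,1],[0,0,0,0,0,0,1],[0,0,0,0,0,0,1],[0,0,0,0,0,0,1]]]' 50
python3 - <<'E'
from h import *
from cell import robot
o=robot.get_obs();print(o["position"],o["wrist_force"])
p,d=robot.capture("wrist");cv2.imwrite("pics/w2.png",p[:,:,::-1])
E
```

```text
t: 4.45
position: [508.2, -178.7, 155.7]
tcp_rot: [0.525, 3.096, -0.001]
wrist_force: [-1.3, -0.1, 5.2]
finger_gap: 25.9
[ 508.21759283 -178.69998672  155.6675977 ] [-1.25527901 -0.05371164  5.18222282]
```

View pics/w2.png

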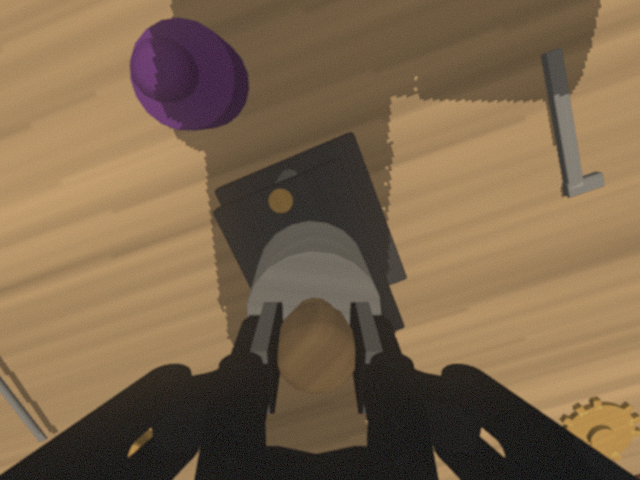

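The knob at (316,345) is between the pads, but the gap is 25.9 instead of 28 and the grip sits a little high. I'll regrip 3 mm lower and better centred.

```bash
python3 -m creep '[[[0,0,0,0,0,0,0.2],[0,0,0,0,0,0,0.2],[0,-1.5,1.5,0,0,0,0.2],[0,-1,1.5,0,0,0,0.2],[0,0,0,0,0,0,0.2],[0,0,0,0,0,0,1],[0,0,0,0,0,0,1],[0,0,0,0,0,0,1]]]' 50
python3 -m creep '[[[0,0,0,0,0,0,1],[0,0,0,0,0,0,1],[0,0,0,0,0,0,1],[0,0,-1,0,0,0,1],[0,0,-2,0,0,0,1],[0,0,-3,0,0,0,1],[0,0,-4,0,0,0,1],[0,0,-5,0,0,0,1]]]' 50
python3 - <<'E'
from h import *
from cell import robot
o=robot.get_obs();print(o["position"],o["wrist_force"])
p,d=robot.capture("wrist");cv2.imwrite("pics/w3.png",p[:,:,::-1])
E
```

```text
t: 5.3
position: [506.7, -180.6, 151.7]
tcp_rot: [-0.525, -3.097, 0.0]
wrist_force: [-0.2, -0.6, -1.0]
finger_gap: 26.2
t: 6.1
position: [506.8, -180.6, 167.2]
tcp_rot: [-0.525, -3.097, -0.0]
wrist_force: [0.3, 0.1, -0.3]
finger_gap: 25.9
[ 506.79216634 -180.57247039  167.19206112] [ 0.26087821  0.09887877 -0.30656876]
```

View pics/w3.png

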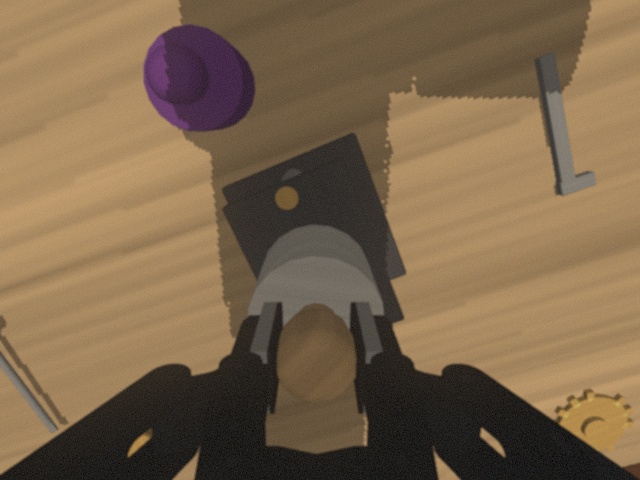

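The cover is rising with the fingers and the gap holds at 25.9. I'll lift straight up until it clears the screw.

```bash
python3 -m creep '[[[0,0,-7,0,0,0,1],[0,0,-9,0,0,0,1],[0,0,-10,0,0,0,1],[0,0,-10,0,0,0,1],[0,0,-10,0,0,0,1],[0,0,-10,0,0,0,1],[0,0,-6,0,0,0,1],[0,0,0,0,0,0,1]]]' 50
python3 - <<'E'
from h import *
from cell import robot
o=robot.get_obs();print(o["position"],o["wrist_force"])
p,d=robot.capture("scene");cv2.imwrite("pics/s3.png",p[100:320,200:460,::-1])
m=robot.camera_model("top")
p,d=robot.capture("top");cv2.imwrite("pics/t3.png",p[:,:,::-1]);
print(to_tool([520.5,185.4,o["position"][2]],o),yawx(o))
E
```

```text
t: 6.95
position: [507.4, -180.8, 229.9]
tcp_rot: [0.525, 3.096, -0.001]
wrist_force: [0.7, 0.1, -1.5]
finger_gap: 26.1
[ 507.39799378 -180.80419958  229.94977628] [ 0.74003219  0.10224088 -1.51628358]
[ 1.08300566e+02  3.50068745e+02 -1.99491906e-01] 2.805799327268417
```

View pics/s3.png

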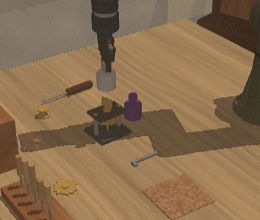

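The cover hangs upright in the gripper at crop (107,78), clear of the screw, which now shows at (107,102). I'll carry it over to the mat.

```bash
python3 -m creep '[[[2,7,0,0,0,0,1],[5,16,0,0,0,0,1],[8,26,0,0,0,0,1],[9,29,0,0,0,0,1],[9,29,0,0,0,0,1],[9,29,0,0,0,0,1],[9,29,0,0,0,0,1],[9,29,0,0,0,0,1]]]' 50
python3 -m creep '[[[9,29,0,0,0,0,1],[9,29,0,0,0,0,1],[9,29,0,0,0,0,1],[9,29,0,0,0,0,1],[6,20,0,0,0,0,1],[4,13,0,0,0,0,1],[2,7,0,0,0,0,1],[0,0,0,0,0,0,1]]]' 50
python3 - <<'E'
from h import *
from cell import robot
o=robot.get_obs();print(o["position"],o["wrist_force"],to_tool([521,185.4,75.7],o),yawx(o))
p,d=robot.capture("scene");cv2.imwrite("pics/s4.png",p[200:380,260:500,::-1])
m=robot.camera_model("wrist")
p,d=robot.capture("wrist");cv2.imwrite("pics/w4.png",p[:,:,::-1]);P=cloud(d,m)
hsv=cv2.cvtColor(p,cv2.COLOR_RGB2HSV);print(o["position"]);
m=robot.camera_model("top")
p,d=robot.capture("top");np.save("pics/t4.npy",d);cv2.imwrite("pics/t4.png",p[:,:,::-1]);
E
```

```text
t: 7.85
position: [513.4, 24.0, 228.3]
tcp_rot: [-0.525, -3.097, -0.0]
wrist_force: [1.3, 0.2, -0.9]
finger_gap: 25.6
t: 8.65
position: [519.9, 185.9, 228.5]
tcp_rot: [-0.524, -3.097, 0.001]
wrist_force: [0.1, -0.7, -1.1]
finger_gap: 25.8
[519.9418381  185.8636418  228.47878841] [ 0.10833123 -0.72892283 -1.12674161] [-1.20948295e+00 -1.88141465e-02  1.52778368e+02] 2.8066652606179994
[519.9418381  185.8636418  228.47878841]
```

View pics/w4.png

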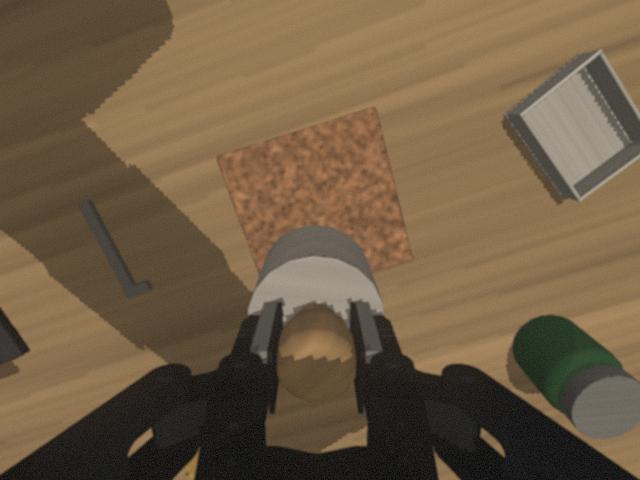

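View pics/t4.png

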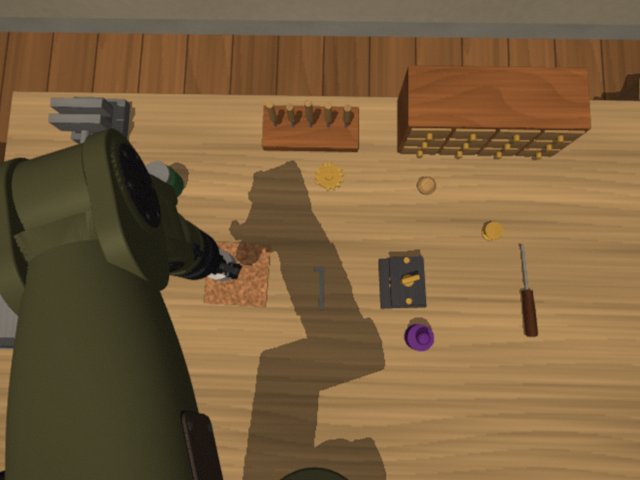

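The cover is over the mat. In the top picture the bare wing shows on the stand at (411,280). I'll go down, slowly at the end.

```bash
python3 -m creep '[[[0,0,8,0,0,0,1],[0,0,18,0,0,0,1],[0,0,25,0,0,0,1],[0,0,28,0,0,0,1],[0,0,25,0,0,0,1],[0,0,20,0,0,0,1],[0,0,12,0,0,0,1],[0,0,6,0,0,0,1]]]' 50
python3 -m creep '[[[0,0,2,0,0,0,1],[0,0,1,0,0,0,1],[0,0,1,0,0,0,1],[0,0,1,0,0,0,1],[0,0,1,0,0,0,1],[0,0,1,0,0,0,1],[0,0,0,0,0,0,1],[0,0,0,0,0,0,1]]]' 50
python3 - <<'E'
from h import *
from cell import robot
o=robot.get_obs();print(o["position"],o["wrist_force"])
E
```

```text
t: 9.6
position: [519.4, 184.7, 85.4]
tcp_rot: [-0.526, -3.096, 0.002]
wrist_force: [0.4, -0.3, -1.0]
finger_gap: 26.1
t: 10.4
position: [520.1, 185.4, 79.8]
tcp_rot: [-0.525, -3.097, 0.0]
wrist_force: [-0.8, -0.9, -1.4]
finger_gap: 26.0
[520.12058372 185.43901599  79.79473357] [-0.8246541  -0.8940593  -1.42444886]
```

```bash
python3 -m creep '[[[0,0,1,0,0,0,1],[0,0,0,0,0,0,1],[0,0,1,0,0,0,1],[0,0,0,0,0,0,1],[0,0,0.5,0,0,0,1],[0,0,0,0,0,0,1],[0,0,0.5,0,0,0,1],[0,0,0,0,0,0,1]]]' 50
python3 - <<'E'
from h import *
from cell import robot
o=robot.get_obs();print(o["position"],o["wrist_force"])
E
```

```text
t: 11.2
position: [520.1, 185.4, 76.7]
tcp_rot: [-0.525, -3.097, 0.0]
wrist_force: [-0.6, 0.1, -1.4]
finger_gap: 25.9
[520.11120898 185.43864359  76.73070038] [-0.60489543  0.11186693 -1.38124142]
```

```bash
python3 -m creep '[[[0,0,0.5,0,0,0,1],[0,0,0,0,0,0,1],[0,0,0.5,0,0,0,1],[0,0,0,0,0,0,1],[0,0,0.5,0,0,0,1],[0,0,0,0,0,0,1],[0,0,0,0,0,0,1],[0,0,0,0,0,0,1]]]' 50
python3 - <<'E'
from h import *
from cell import robot
o=robot.get_obs();print(o["position"],o["wrist_force"])
p,d=robot.capture("scene");cv2.imwrite("pics/s5.png",cv2.resize(p[230:350,310:470,::-1],(640,480)))
E
```

```text
t: 12.0
position: [520.3, 185.4, 75.7]
tcp_rot: [0.525, 3.097, 0.0]
wrist_force: [-1.1, -0.9, 5.2]
finger_gap: 25.5
[520.31916036 185.36695361  75.66659852] [-1.10430104 -0.92062197  5.15765645]
```

View pics/s5.png

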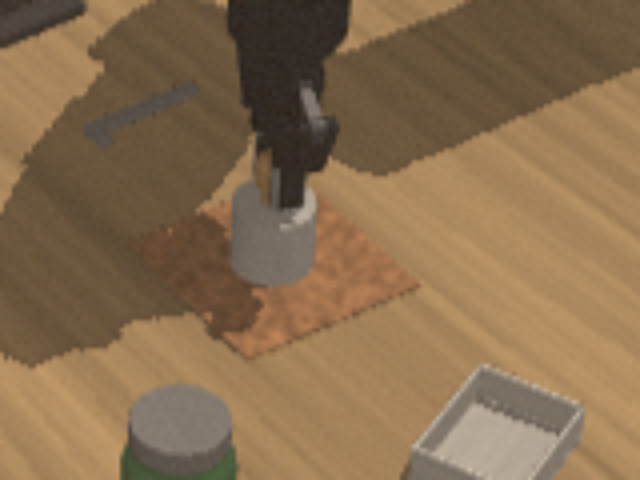

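The upward force has gone from -1.4 to +5.2 N, so the cover rests on the mat. The picture shows it near the middle at (275,250). I'll open slowly and then back out straight up.

```bash
python3 -m creep '[[[0,0,0,0,0,0,0.3],[0,0,0,0,0,0,0.2],[0,0,0,0,0,0,0],[0,0,0,0,0,0,-0.1],[0,0,0,0,0,0,-0.1],[0,0,-5,0,0,0,-0.1],[0,0,-15,0,0,0,-0.1],[0,0,-25,0,0,0,-0.1]]]' 50
python3 -m creep '[[[0,0,-30,0,0,0,-0.1],[0,0,-30,0,0,0,-0.1],[0,0,-30,0,0,0,-0.1],[0,0,-10,0,0,0,-0.1],[-4,-15,0,0,0,0,-0.1],[-9,-28,0,0,0,0,-0.1],[-9,-28,0,0,0,0,-0.1],[-9,-28,0,0,0,0,-0.1]]]' 50
python3 - <<'E'
from h import *
from cell import robot
o=robot.get_obs();print(o["position"],o["wrist_force"],to_tool([509.5,-181,220],o),yawx(o))
m=robot.camera_model("top")
d=np.load("pics/t4.npy");P=cloud(d,m);k=(P[...,2]>108)&(P[...,2]<128)&(np.hypot(P[...,0]-509,P[...,1]+181)<40);q=P[k];print(len(q),cv2.minAreaRect(q[:,:2].astype(np.float32)),np.median(q[:,2]))
p,d=robot.capture("top");cv2.imwrite("pics/t6.png",p[:,:,::-1]);P=cloud(d,m)
for a in ((80,94),(48,58)):
    k=(P[...,2]>a[0])&(P[...,2]<a[1])&(np.hypot(P[...,0]-520,P[...,1]-185)<50);q=P[k];print(len(q),cv2.minAreaRect(q[:,:2].astype(np.float32)))
E
```

```text
t: 12.85
position: [518.9, 185.0, 119.7]
tcp_rot: [-0.525, -3.095, 0.002]
wrist_force: [-0.8, 0.1, -0.2]
finger_gap: 46.9
t: 13.65
position: [515.5, 79.9, 218.6]
tcp_rot: [-0.524, -3.095, 0.002]
wrist_force: [-0.1, 0.1, 0.7]
finger_gap: 46.7
[515.46610116  79.92645488 218.62953917] [-0.10198981  0.06913719  0.66695923] [ -80.28067887 -248.34209623   -1.14158671] 2.806054705214846
96 ((509.2736511230469, -179.82809448242188), (9.983146667480469, 36.43109130859375), 19.333595275878906) 120.1014825897596
0 ((0.0, 0.0), (0.0, 0.0), 0.0)
0 ((0.0, 0.0), (0.0, 0.0), 0.0)
```

View pics/t6.png

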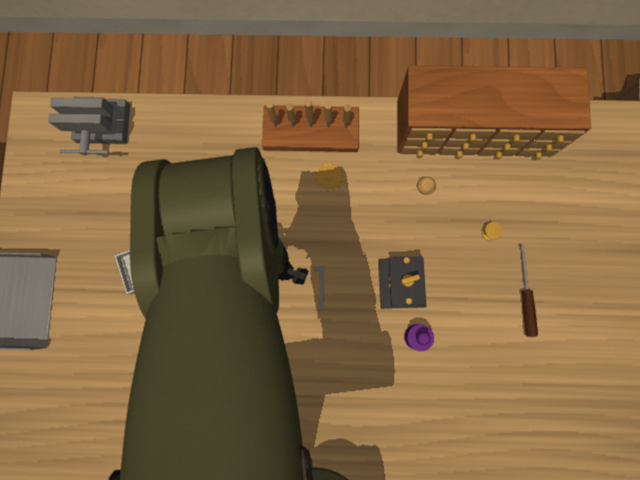

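In the top picture the arm hides the mat, so I'll check the cover later. The wing is visible at (411,280) with a yaw of about -70.7°, which puts the screw at about 1.29 rad, within the expected range. I need to turn the tool 0.90 rad clockwise to line up with it.

```bash
python3 -m creep '[[[-9,-28,0,0,0,0,-0.1],[-9,-28,0,0,0,0,-0.1],[-9,-28,0,0,0,0,-0.1],[-9,-28,0,0,0,0,-0.1],[-9,-28,0,0,0,0,-0.1],[-9,-28,0,0,0,0,-0.1],[-9,-28,0,0,0,0,-0.1],[-8,-25,0,0,0,0,-0.1]]]' 50
python3 -m creep '[[[-6,-18,0,0,0,0.1,-0.1],[-3,-9,0,0,0,0.1,-0.1],[0,0,0,0,0,0.14,-0.1],[0,0,0,0,0,0.14,-0.1],[0,0,0,0,0,0.14,-0.1],[0,0,0,0,0,0.14,-0.1],[0,0,0,0,0,0.14,-0.1],[0,0,0,0,0,0,-0.1]]]' 50
python3 - <<'E'
from h import *
from cell import robot
o=robot.get_obs();print(o["position"],o["qpos"],np.degrees(yawx(o)))
m=robot.camera_model("wrist")
p,d=robot.capture("wrist");cv2.imwrite("pics/w7.png",p[:,:,::-1]);P=cloud(d,m)
k=(P[...,2]>108)&(P[...,2]<128)&(np.hypot(P[...,0]-509,P[...,1]+181)<40);q=P[k];print(len(q),cv2.minAreaRect(q[:,:2].astype(np.float32)),np.median(q[:,2]))
k=(P[...,2]>74)&(P[...,2]<87)&(np.hypot(P[...,0]-509,P[...,1]+181)<75);q=P[k];print(len(q),cv2.minAreaRect(q[:,:2].astype(np.float32)),np.median(q[:,2]))
m=robot.camera_model("top")
p,d=robot.capture("top");cv2.imwrite("pics/t7.png",p[:,:,::-1]);P=cloud(d,m)
for a in ((80,94),(48,58)):
    k=(P[...,2]>a[0])&(P[...,2]<a[1])&(np.hypot(P[...,0]-520,P[...,1]-185)<50);q=P[k];print(len(q),cv2.minAreaRect(q[:,:2].astype(np.float32)),np.median(q[:,2]))
print(to_tool([509.5,-180.5,107],o))
E
```

```text
t: 14.5
position: [509.5, -151.9, 218.7]
tcp_rot: [-0.526, -3.095, 0.0]
wrist_force: [-0.2, 0.1, -0.5]
finger_gap: 47.0
t: 15.3
position: [508.4, -178.9, 218.8]
tcp_rot: [-1.82, -2.558, 0.002]
wrist_force: [-0.1, -0.3, 0.3]
finger_gap: 46.9
[ 508.3927974  -178.85757366  218.76399632] [-3.38132910e-01  2.15228994e-01 -2.44204675e-01  1.11392029e+00
 -2.63204877e-04  8.98542746e-01] 109.14363752112041
1052 ((509.5123596191406, -180.26318359375), (10.004061698913574, 36.10529327392578), 17.594940185546875) 120.83867802180873
13531 ((509.6624755859375, -180.47406005859375), (100.22016143798828, 70.34548950195312), 3.009305953979492) 81.1561328913071
142 ((521.8397827148438, 184.31808471679688), (26.130355834960938, 25.73513412475586), 26.99846839904785) 88.31254457868636
377 ((521.81640625, 184.71922302246094), (54.62932205200195, 54.25791549682617), 34.462093353271484) 53.51322045905658
[ -2.06968851   0.74932868 111.75987308]
```

View pics/w7.png

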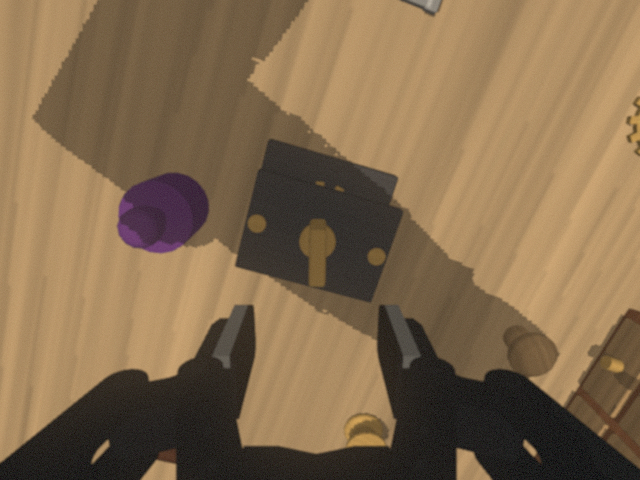

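View pics/t7.png

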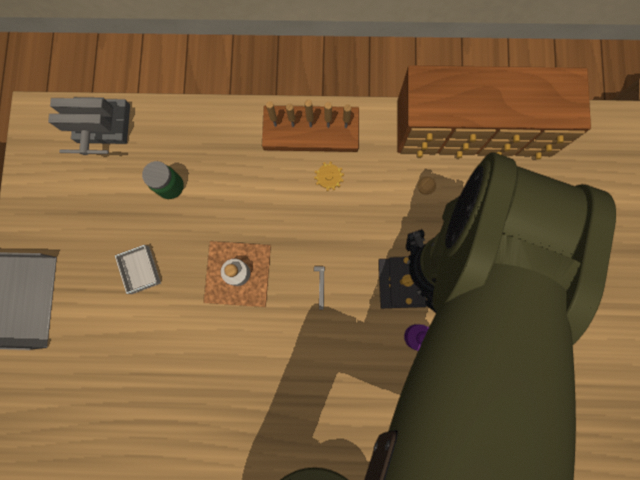

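The cover stands upright on the mat at (521.8, 184.5), top picture (234,271), with its knob 88 mm high. The wrist picture shows the wing at (318,255) running along the jaws, with two low brass caps beside it. I'll narrow the jaws, correct the last 0.026 rad and go down.

```bash
python3 -m creep '[[[-1,0.4,10,0,0,0.026,0.3],[-1,0.4,20,0,0,0,0.35],[0,0,20,0,0,0,0.35],[0,0,15,0,0,0,0.35],[0,0,10,0,0,0,0.35],[0,0,5,0,0,0,0.35],[0,0,0,0,0,0,0.35],[0,0,0,0,0,0,0.35]]]' 40
python3 - <<'E'
from h import *
from cell import robot
o=robot.get_obs();print(o["position"],np.degrees(yawx(o)),to_tool([509.5,-180.4,107.5],o))
p,d=robot.capture("wrist");cv2.imwrite("pics/w8.png",p[:,:,::-1]);m=robot.camera_model("wrist");P=cloud(d,m)
k=(P[...,2]>108)&(P[...,2]<128)&(np.hypot(P[...,0]-509.5,P[...,1]+180.4)<20);q=P[k];print(len(q),cv2.minAreaRect(q[:,:2].astype(np.float32)),np.median(q[:,2]))
E
```

```text
t: 16.2
position: [511.4, -180.5, 140.8]
tcp_rot: [1.853, 2.536, 0.0]
wrist_force: [1.0, -0.9, 0.4]
finger_gap: 27.6
[ 511.41970879 -180.47622001  140.77606044] 107.7124797515968 [ 0.67236788 -1.82512559 33.27467698]
2323 ((511.58160400390625, -179.46022033691406), (28.018930435180664, 36.3154296875), 17.750469207763672) 121.08707349869584
```

View pics/w8.png

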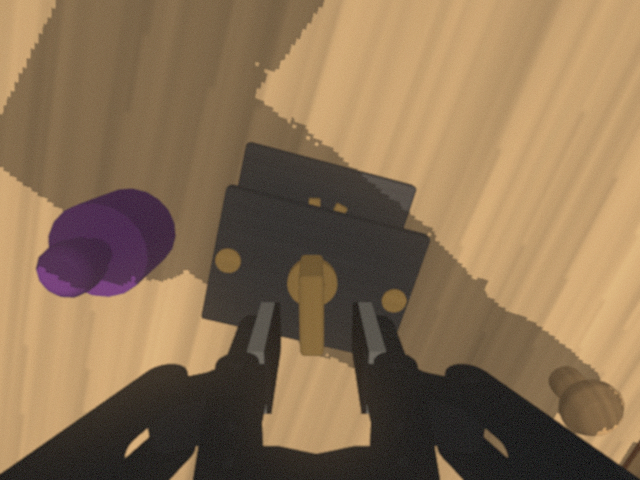

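The wing at (312,300) sits slightly left of the jaws' middle (316), which agrees with the measured -1.8 mm. I'll correct that, finish going down and grip.

```bash
python3 -m creep '[[[0.5,-1,4,0,0,0,0.35],[0,-0.6,8,0,0,0,0.35],[0,0,8,0,0,0,0.35],[0,0,7,0,0,0,0.35],[0,0,4,0,0,0,0.35],[0,0,2,0,0,0,0.35],[0,0,0,0,0,0,0.35],[0,0,0,0,0,0,0.35]]]' 40
python3 - <<'E'
from h import *
from cell import robot
o=robot.get_obs();print(o["position"],np.degrees(yawx(o)),to_tool([509.5,-180.4,107.5],o),o["ft_torque"])
p,d=robot.capture("wrist");cv2.imwrite("pics/w9.png",p[:,:,::-1])
E
```

```text
t: 17.05
position: [509.5, -180.4, 107.4]
tcp_rot: [1.853, 2.537, 0.0]
wrist_force: [0.5, 0.6, 0.0]
finger_gap: 27.9
[ 509.52422482 -180.37700287  107.43929048] 107.70339343842626 [-0.01454747 -0.03006062 -0.06071314] [ 0.02105398 -0.02777269 -0.00826388]
```

View pics/w9.png

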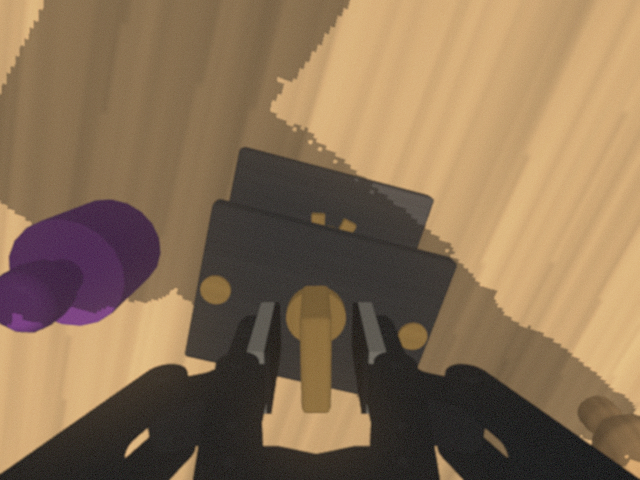

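The wing, at (316,360), is centred between the pads and parallel to them. I'll grip it.

```bash
python3 -m creep '[[[0,0,0,0,0,0,1],[0,0,0,0,0,0,1],[0,0,0,0,0,0,1],[0,0,0,0,0,0,1],[0,0,0,0,0,0,1],[0,0,0,0,0,0,1],[0,0,0,0,0,0,1],[0,0,0,0,0,0,1]]]' 40
python3 - <<'E'
from h import *
from cell import robot
o=robot.get_obs();print(o["position"],np.degrees(yawx(o)),o["wrist_force"],o["ft_torque"],o["qpos"][5])
E
```

```text
t: 17.9
position: [509.5, -180.5, 107.6]
tcp_rot: [1.853, 2.536, -0.0]
wrist_force: [-2.1, 0.2, 5.2]
finger_gap: 9.6
[ 509.45001212 -180.46781007  107.63216307] 107.70151511399327 [-2.06939094  0.16276492  5.15173067] [-0.09764584  0.40596856  0.12613979] 0.9215452130622912
```

```bash
python3 -m creep '[[[0,0,0,0,0,0.05,1],[0,0,0,0,0,0.1,1],[0,0,0,0,0,0.12,1],[0,0,0,0,0,0.12,1],[0,0,0,0,0,0.12,1],[0,0,0,0,0,0.12,1],[0,0,0,0,0,0.1,1],[0,0,0,0,0,0.05,1]]]' 40
python3 - <<'E'
from h import *
from cell import robot
o=robot.get_obs();print(o["position"],np.degrees(yawx(o)),o["wrist_force"],o["ft_torque"],o["qpos"][5],o["tau"][5])
E
python3 -m creep '[[[0,0,0,0,0,0.02,1],[0,0,0,0,0,0,1],[0,0,0,0,0,0.02,1],[0,0,0,0,0,0,1],[0,0,0,0,0,0.02,1],[0,0,0,0,0,0,1],[0,0,0,0,0,0,1],[0,0,0,0,0,0,1]]]' 40
python3 - <<'E'
from h import *
from cell import robot
o=robot.get_obs();print(o["position"],np.degrees(yawx(o)),o["wrist_force"],o["ft_torque"],o["qpos"][5],o["tau"][5])
E
```

```text
t: 18.7
position: [509.9, -180.5, 107.6]
tcp_rot: [2.68, 1.637, 0.001]
wrist_force: [-0.3, -0.5, 3.9]
finger_gap: 9.3
[ 509.9278688  -180.52883673  107.63688814] 62.833715871101184 [-0.33364216 -0.4922006   3.90790668] [-0.14207397  0.14497322  0.08753631] 1.7046753164648725 -0.16095177736133337
t: 19.5
position: [509.9, -180.5, 107.6]
tcp_rot: [2.726, 1.56, 0.001]
wrist_force: [-0.3, 0.5, 5.5]
finger_gap: 9.2
[ 509.94716609 -180.51816053  107.63041824] 59.58211595524092 [-0.27874055  0.45470103  5.50115904] [-0.17473168 -0.15775799 -0.065961  ] 1.7614529550209124 -0.05918811773881316
```

```bash
cat > st.py <<'E'
from h import *
from cell import robot
o=robot.get_obs();print(np.degrees(yawx(o)).round(3),o["position"].round(2),o["wrist_force"].round(2),o["ft_torque"].round(3),o["qpos"][5].round(4),o["tau"][5].round(3))
E
for i in 1; do :; done
python3 -m creep '[[[0,0,0,0,0,0.02,1],[0,0,0,0,0,0,1],[0,0,0,0,0,0,1],[0,0,0,0,0,0,1],[0,0,0,0,0,0,1],[0,0,0,0,0,0,1],[0,0,0,0,0,0,1],[0,0,0,0,0,0,1]]]' 40; python3 st.py
python3 -m creep '[[[0,0,0,0,0,0.02,1],[0,0,0,0,0,0,1],[0,0,0,0,0,0,1],[0,0,0,0,0,0,1],[0,0,0,0,0,0,1],[0,0,0,0,0,0,1],[0,0,0,0,0,0,1],[0,0,0,0,0,0,1]]]' 40; python3 st.py
python3 -m creep '[[[0,0,0,0,0,0.02,1],[0,0,0,0,0,0,1],[0,0,0,0,0,0,1],[0,0,0,0,0,0,1],[0,0,0,0,0,0,1],[0,0,0,0,0,0,1],[0,0,0,0,0,0,1],[0,0,0,0,0,0,1]]]' 40; python3 st.py
```

```text
t: 20.3
position: [510.0, -180.5, 107.6]
tcp_rot: [2.741, 1.533, 0.001]
wrist_force: [1.6, 0.3, 6.0]
finger_gap: 9.3
58.431 [ 509.96 -180.54  107.64] [1.59 0.35 5.96] [-0.268 -0.095 -0.017] 1.7815 -0.059
t: 21.1
position: [510.0, -180.6, 107.6]
tcp_rot: [2.756, 1.505, 0.001]
wrist_force: [0.2, -0.7, 5.6]
finger_gap: 9.3
57.282 [ 509.96 -180.57  107.61] [ 0.2  -0.73  5.6 ] [-0.199 -0.071 -0.04 ] 1.8015 -0.059
t: 21.9
position: [510.0, -180.6, 107.7]
tcp_rot: [2.771, 1.479, 0.001]
wrist_force: [0.6, -1.1, 5.0]
finger_gap: 9.2
56.181 [ 509.97 -180.56  107.65] [ 0.63 -1.13  4.95] [-0.272 -0.091  0.283] 1.8208 0.283
```

The reaction torque jumped from about -0.04 to +0.28 N m, which suggests the screw is seated. One small step more to confirm.

```bash

python3 -m creep '[[[0,0,0,0,0,0.01,1],[0,0,0,0,0,0,1],[0,0,0,0,0,0,1],[0,0,0,0,0,0,1],[0,0,0,0,0,0,1],[0,0,0,0,0,0,1],[0,0,0,0,0,0,1],[0,0,0,0,0,0,1]]]' 40; python3 st.py
python3 - <<'E'
from h import *
from cell import robot
p,d=robot.capture("wrist");cv2.imwrite("pics/w10.png",p[:,:,::-1])
E
```

```text
t: 22.7
position: [510.0, -180.6, 107.7]
tcp_rot: [2.778, 1.466, 0.001]
wrist_force: [0.5, -0.7, 5.0]
finger_gap: 9.6
55.637 [ 509.97 -180.59  107.65] [ 0.45 -0.72  4.99] [-0.275 -0.047  0.456] 1.8303 0.495
```

View pics/w10.png

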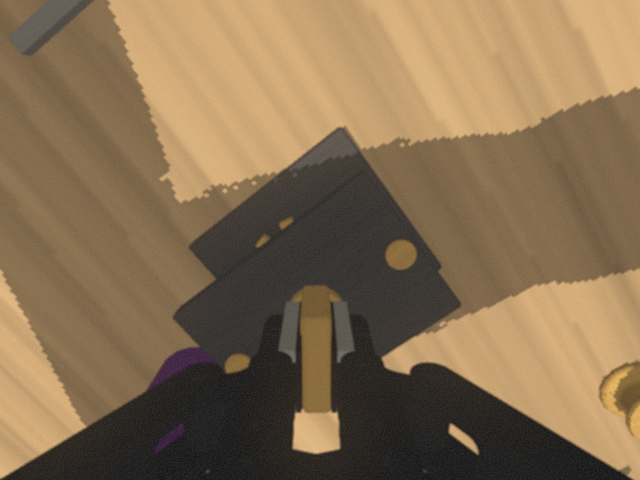

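The torque rose linearly to 0.5 N m, so the stop is confirmed. Extrapolated back, contact was at a tool yaw of about 57.0°, matching the 57° I predicted from the pictures. The wing at (316,350) is still square in the pads. Back off: π/2 plus about 0.02 rad of wind-up, so -1.59 in all.

```bash

python3 -m creep '[[[0,0,0,0,0,-0.05,1],[0,0,0,0,0,-0.1,1],[0,0,0,0,0,-0.12,1],[0,0,0,0,0,-0.12,1],[0,0,0,0,0,-0.12,1],[0,0,0,0,0,-0.12,1],[0,0,0,0,0,-0.12,1],[0,0,0,0,0,-0.12,1]]]' 40; python3 st.py
python3 -m creep '[[[0,0,0,0,0,-0.12,1],[0,0,0,0,0,-0.12,1],[0,0,0,0,0,-0.12,1],[0,0,0,0,0,-0.12,1],[0,0,0,0,0,-0.12,1],[0,0,0,0,0,-0.08,1],[0,0,0,0,0,-0.04,1],[0,0,0,0,0,0,1]]]' 40; python3 st.py

```

```text
t: 23.55
position: [509.5, -180.5, 107.6]
tcp_rot: [1.897, 2.504, -0.0]
wrist_force: [-0.5, -0.3, 6.5]
finger_gap: 9.3
105.69 [ 509.48 -180.49  107.6 ] [-0.49 -0.27  6.53] [-0.191  0.246 -0.016] 0.9566 1.182
t: 24.35
position: [509.1, -180.7, 107.6]
tcp_rot: [-0.9, -3.01, 0.001]
wrist_force: [-1.5, -1.1, 6.7]
finger_gap: 9.2
146.713 [ 509.15 -180.73  107.62] [-1.46 -1.14  6.72] [-0.376  0.409  0.046] 0.2404 -0.173
```

```bash
python3 - <<'E'
from h import *
from cell import robot
m=robot.camera_model("wrist")
p,d=robot.capture("wrist");cv2.imwrite("pics/w11.png",p[:,:,::-1]);P=cloud(d,m)
hsv=cv2.cvtColor(p,cv2.COLOR_RGB2HSV)
k0=(P[...,2]>112)&(P[...,2]<127)&(np.hypot(P[...,0]-509.5,P[...,1]+180.5)<22)
for nm,k in (("all",k0),("brass",k0&(hsv[...,1]>90)),("bridge",(P[...,2]>74)&(P[...,2]<87)&(np.hypot(P[...,0]-509,P[...,1]+181)<75))):
    q=P[k].astype(np.float32)
    if len(q)>10:
        e=np.linalg.eigh(np.cov(q[:,:2].T))[1][:,1]
        print(nm,len(q),cv2.minAreaRect(q[:,:2]),"pca",np.degrees(np.arctan2(e[1],e[0])))
m=robot.camera_model("top")
p,d=robot.capture("top");cv2.imwrite("pics/t11.png",p[:,:,::-1]);P=cloud(d,m)
for a in ((80,94),(48,58)):
    k=(P[...,2]>a[0])&(P[...,2]<a[1])&(np.hypot(P[...,0]-520,P[...,1]-185)<50);q=P[k];print(len(q),cv2.minAreaRect(q[:,:2].astype(np.float32)),np.median(q[:,2]))
E
python3 st.py
```

```text
146.675 [ 509.12 -180.72  107.6 ] [-1.52 -0.78  6.94] [-0.373  0.464  0.032] 0.2411 -0.001Traceback (most recent call last):
  File "<stdin>", line 11, in <module>
cv2.error: OpenCV(4.12.0) /io/opencv/modules/imgproc/src/convhull.cpp:143: error: (-215:Assertion failed) total >= 0 && (depth == CV_32F || depth == CV_32S) in function 'convexHull'
```

View pics/w11.png

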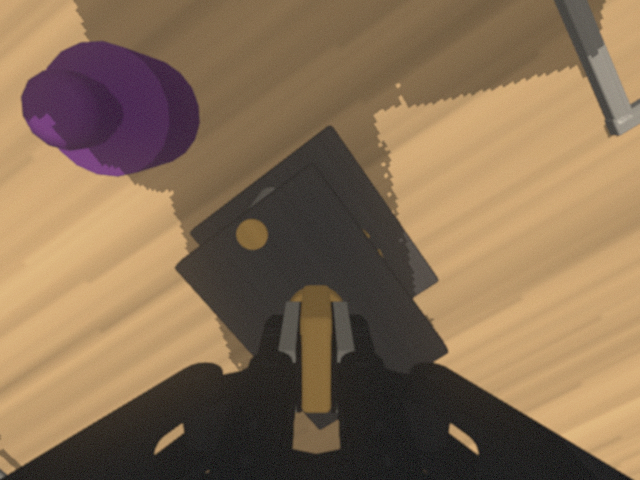

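The wing at (316,350) is still square between the pads. I'll fix the contiguity slip in the script and repeat the check.

```bash
python3 - <<'E'
from h import *
from cell import robot
m=robot.camera_model("wrist")
p,d=robot.capture("wrist");P=cloud(d,m)
hsv=cv2.cvtColor(p,cv2.COLOR_RGB2HSV)
k0=(P[...,2]>112)&(P[...,2]<127)&(np.hypot(P[...,0]-509.5,P[...,1]+180.5)<22)
for nm,k in (("brass",k0&(hsv[...,1]>110)),("bridge",(P[...,2]>74)&(P[...,2]<87)&(np.hypot(P[...,0]-509,P[...,1]+181)<75))):
    q=np.ascontiguousarray(P[k][:,:2],dtype=np.float32)
    if len(q)>10:
        e=np.linalg.eigh(np.cov(q.T))[1][:,1]
        print(nm,len(q),cv2.minAreaRect(q),"pca",np.degrees(np.arctan2(e[1],e[0])))
m=robot.camera_model("top")
p,d=robot.capture("top");cv2.imwrite("pics/t11.png",p[:,:,::-1]);P=cloud(d,m)
for a in ((80,94),(48,58)):
    k=(P[...,2]>a[0])&(P[...,2]<a[1])&(np.hypot(P[...,0]-520,P[...,1]-185)<50);q=np.ascontiguousarray(P[k][:,:2],dtype=np.float32);print(len(q),cv2.minAreaRect(q))
E
python3 st.py
```

```text
brass 3217 ((508.4159240722656, -180.81954956054688), (31.45873260498047, 31.571094512939453), 14.618690490722656) pca 146.80049363972478
bridge 25239 ((509.78277587890625, -180.964111328125), (100.36550903320312, 70.58934783935547), 2.998013973236084) pca -151.53057466360997
141 ((522.24169921875, 183.98590087890625), (26.23786735534668, 25.760374069213867), 51.61518478393555)
377 ((521.6488037109375, 184.42837524414062), (54.380088806152344, 53.82750701904297), 15.661917686462402)
146.664 [ 509.12 -180.72  107.6 ] [-1.84 -2.06  6.28] [-0.315  0.416  0.09 ] 0.2413 0.056
```

```bash
ls pics/t11.png
```

```text
pics/t11.png
```

View pics/t11.png

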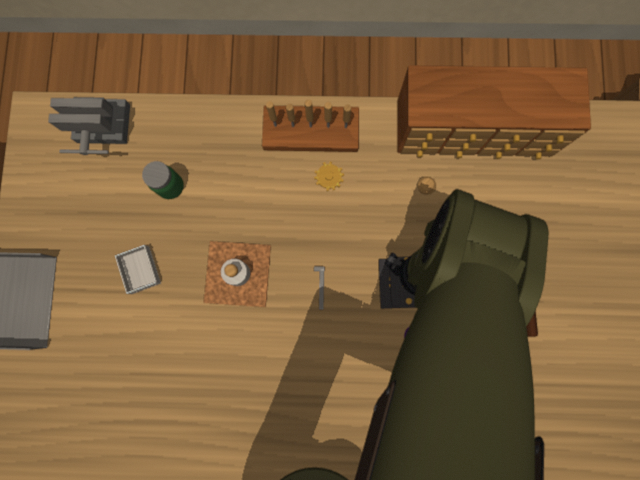

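The top picture shows the cover upright in the middle of the mat at (234,271), and the bystanders in view are where they were. The wing's yaw of 146.8° against the stand's 3.0° gives a screw angle of about 0.63 rad. The target is 2.2 - π/2 = 0.629. Handing in while still gripping.

```bash
python3 -c "
from cell import robot
print(robot.sign_off())"
```

```text
the job is handed in; nothing more can be done
None
```

The job is done and handed in after about 24.6 s of the 64 s allowed, with the gripper still holding the thumbscrew.

- **Cover:** I lifted it by its knob, regripping once lower because the first grip sat a little high. It stands mouth down near the middle of the mat, at about (521.7, 184.4) in the last top picture. That leaves roughly 40 mm from its rim to the nearest mat edge. It touched down at about 5 N and was released only after that.
- **Screw:** I turned it clockwise until the reaction torque rose to about 0.5 N m. Traced back, contact was at a tool yaw of about 57.0°, as the pictures had predicted. I then backed it off a quarter turn. My last check put it at about 0.63 rad, against a target of 0.629, with the wing square between the pads.

**Differences and gaps:**
- The knob measured about 26 mm in the gripper where 28 mm is stated.
- The measured tool position drifted up to 3 mm on the way down to the cover.
- My first final-check script failed on an array error. I reran it successfully.
- In the last pictures the arm hid the spool, most of the trunk knob and nearly all of the screwdriver, so I could not confirm those at the end. The other bystanders and the purple look-alike had not visibly moved.

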